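# Fill the empty pocket of the covered jar tray

## Task

In the stained-glass workshop, lift the long grey dust cover off the tray of glass-paint jars and stand it, open side down, flat on the free bench beside the tray. Then take the spare jar that matches those in the tray (not the squat jar or the tall bottle) and stand it upright in the tray's one empty pocket.

Things in the scene. Friction and masses are not known exactly. Their poses are not given: they have to be found in the camera images.
- tray: Low wooden tray fixed to the bench, 244 mm long (its x axis) by 64 mm wide (y) by 20 mm high, with one row of four open square pockets, 56 by 56 mm each, centres 60 mm apart along x; floor and walls 4 mm thick. Origin: centre of its underside, on the bench. Three pockets hold upright jars (80 mm high over the bench there), one is empty; all are hidden by the cover at the start. The bench on its right (its -y side) is free for at least 200 mm from its centre line.
- cover_handle (a point): Centre of the handle bar of the loose grey dust cover. The bar is dark wood, 90 mm long (x axis, along the cover), 14 mm wide (y), 20 mm high, and there is a 14 mm gap between it and the cover's roof. The cover is a thin open-bottomed box 270 mm long (x) by 90 mm wide (y), roof 91 mm high, 0.3 kg, walls 3 mm; it stands on the bench over the tray, about 10 mm clear of it all round, lengthwise with it. This point is 115 mm above the cover's lower edge, central.
- jar_center (a point): Centre (half-way up) of the spare jar: upright round amber-glass jar with black screw cap, 36 mm in diameter, 76 mm high, 0.11 kg, standing on the bench to the right of the tray and identical to the jars in it. Near it stand a squat jar (58 mm wide, 46 mm high) and a tall bottle (38 mm wide, 125 mm high), each at least 80 mm away centre to centre: leave those. z axis up.
- empty_pocket (a point): Centre of the floor of the tray's one empty pocket, 4 mm above the bench; x axis along the tray, z up. Pocket 56 by 56 mm, 16 mm deep. A jar standing in it has its centre 38 mm above this point.

How it is judged:
At the end, for the whole second after the job is handed in: Cover stands open side down, flat on the bench (within 7 degrees, handle centre below 123 mm), handle over 60 mm aside of the tray's centre; spare jar upright (within 10 degrees) in the empty pocket, its centre within 18 mm of the pocket's and 30 to 46 mm above its floor (horizontal distance between cover_handle and tray above 0.06 m and height (world z) of cover_handle below 0.123 m and angle between cover_handle's own z axis and vertical below 0.12 rad and horizontal distance between jar_center and empty_pocket below 0.018 m and z of jar_center in the frame of empty_pocket between 0.03 and 0.046 m and angle between jar_center's own z axis and vertical below 0.17 rad); the robot touches nothing.
It also fails if it takes over 56 s, if anything falls off the work surface, if the arm or the gripper's body presses on something with over 40 N, if the wrist force passes 120 N, or if a joint passes its speed limit or range.

## Robot

A 7-joint arm with a two-finger parallel gripper is mounted at the origin on the work surface. World frame = base frame: x ahead of the robot, y to its left, z up, the work surface at z = 0. Lengths are in m, angles in rad, forces in N, time in s.
With the tool pointing down it reaches from about 0.4 to 0.85 m from the base axis. Payload 10.4 kg.
Tool frame: the origin (TCP) lies where the fingers leave the gripper's body, on its centre line; the fingertips stand 73 mm ahead of it and the grasp point (between the pads) lies 54 mm ahead of it; z points along the fingers, y is the direction in which the jaws open and shut (so a half turn about z gives the same grasp; the last joint's range is limited). The gripper opens to 85 mm and grips with 20 to 120 N. Pads are 22 mm wide; open, the fingers measure 114 mm over their backs; the gripper's body (76 mm by 85 mm) begins 54 mm behind the grasp point. The pads swing forward as they close: fully open they stand 13 mm farther back than shut.
Start: joints at [1.32, 0.332, -0.065, 1.46, 0.022, 1.35, -0.088], TCP at [0.141, -0.609, 0.304] pointing down, gripper open.
Joint ranges: [-2.6, 2.6], [-0.5, 2.12], [-1.47, 1.34], [0.16, 2.42], [-1.27, 4.41], [0.06, 2.06], [-2.6, 2.6]. Speed limits (rad/s): [2.22, 2.22, 2.79, 2.79, 3.14, 3.14, 3.14].

## Interface

Orientations are given as a unit quaternion [x, y, z, w].
In Python, from workcell import get_obs, camera, camera_model, hand_in gives the robot as it stands.
- The arm moves only by the shell command python3 -m crank 'ROWS' [FORCE]. ROWS is text: rows parted by semicolons, each of 7 numbers parted by spaces: the shift along the tool's x, y, z in units of 40 mm (1.0 is 40 mm), then the turn, a rotation vector about the tool's x, y, z in units of 8 degrees (1.0 is 8 degrees), then the finger opening in mm, from 0 to 85.4. In form: x y z ax ay az jaw; .... A call has exactly 10 rows; each row shifts and turns the pose as measured when the row begins, along the tool's axes as they then stand; what a row does not reach is not made up. A row lasts 1/10 s, in which the tool goes at most 50 mm and 8.59 degrees, less where a joint would pass 70% of its speed; a pose out of reach is approached as far as the arm can. A call is refused whole if a number of a shift passes 1 or a number of a turn 1, either way. A call with a gripper value outside its range is refused whole. The fingers move at their own pace and stop on an object; FORCE is the grip in N (left out, the last holds). Time passes only in rows, so rows that do not move let the fingers close, or fill a call up. It gives the time, the measured TCP pose, the force and the opening at its end, in the units of the state.
- get_obs(): the state, without advancing time (a new reading comes with each control period).
- camera(name): name is "scene" or "top" or "wrist"; returns (picture, depth): 420x560x3 uint8, red, green, blue; 420x560 float32, m along the optical axis (not along the pixel's ray), 0 where there is no reading.
- camera_model(name): a dict with "fx", "fy", "cx", "cy" (pixels), "position" and "rotation" of the camera in the world; the wrist camera has in their place "hand_eye" (4x4, takes a point from camera to tool coordinates, whose origin is the TCP and whose axes are the flange's). Camera axes: x right, y up, looking along -z (the intrinsics and any distortion apply to the point x, -y, -z); pixel columns grow to the right and rows downward; lengths in m; the calibration is good to about 2 mm. A picture is of the moment at which its call begins: read the wrist's pose just before it. camera_model takes no time and is no camera call.
- hand_in(): hands the job in, once; it reports no verdict.
The state is a dict: "clock": time; "joint_pos": joint angles; "joint_velocities": joint speeds; "tau": joint torques, N m; "position": TCP position; "ee_rot": TCP orientation; "ft_force": force on the tool from outside, world axes, zero at the start; "torque": the same for the moment, N m; "grip_width": opening from 0.0 (shut) to 1.0 (fully open).
Only numpy, scipy, OpenCV 4.12 (cv2) and the standard library are available. Lean on these libraries where they do the work, as an engineer would, in place of code of your own. Each camera call takes 0.05 s, during which the arm holds its last target.

## Working session

There is one attempt and no reset: what is moved stays moved. The work goes in short steps, Python scripts to look and compute and a shell command to move; the robot and the scene stay as the last step left them, time stands still between calls to the robot, and variables do not carry over. Pictures are saved under pics/ and viewed, and the job is handed in when it is done.

```bash
ls; mkdir -p pics
cat > h.py <<'E'
import numpy as np, cv2
from workcell import get_obs,camera,camera_model
from scipy.spatial.transform import Rotation as R
def snap(n,f):
    o=get_obs(); p,d=camera(n); cv2.imwrite(f'pics/{f}.png',p[:,:,::-1]); np.savez(f'pics/{f}.npz',p=p,d=d,pos=o['position'],q=o['ee_rot']); return p,d,o
def pts(n,d,o):
    m=camera_model(n); v,u=np.mgrid[:d.shape[0],:d.shape[1]]
    c=np.stack([(u-m['cx'])/m['fx']*d,-(v-m['cy'])/m['fy']*d,-d],-1)
    if 'hand_eye' in m:
        H=np.array(m['hand_eye']); c=c@H[:3,:3].T+H[:3,3]
        return c@R.from_quat(o['ee_rot']).as_matrix().T+np.array(o['position'])
    r=np.array(m['rotation']); 
    if r.size==4: r=R.from_quat(r).as_matrix()
    return c@r.T+np.array(m['position'])
E
python3 - <<'E'
from h import *
print(get_obs())
for n in('top','scene','wrist'):
    print(n,camera_model(n)); snap(n,n+'0')
E
```

```text
pics
{'clock': 0.0, 'joint_pos': array([ 1.32039444,  0.33287984, -0.06467361,  1.46094206,  0.02158324,
        1.34989511, -0.08850799]), 'joint_velocities': array([-1.05172071e-03,  2.07792609e-03,  1.64100698e-05, -8.06265762e-04,
        5.79752171e-04, -4.14709194e-04,  1.80234253e-04]), 'tau': array([ 6.26813835e-04, -6.25439930e+01,  4.94146929e-02, -3.91615677e+01,
        1.61755364e-02,  9.69998713e-03,  3.10301493e-05]), 'position': array([ 0.14107569, -0.60859169,  0.30311045]), 'ee_rot': array([ 9.93520931e-01,  1.13647037e-01, -1.10206797e-04, -7.06339457e-04]), 'ft_force': array([-0.54049405, -0.69104087, -0.35051505]), 'torque': array([0.02016085, 0.0146744 , 0.00019556]), 'grip_width': 0.9964391439398488}
top {'fx': 505.4389202714307, 'fy': 505.4389202714307, 'cx': 280.86332227270196, 'cy': 215.5510771131386, 'position': array([ 0.43528159, -0.06940478,  0.9711302 ]), 'rotation': array([ 0.04372202, -0.045286  , -0.69725917,  0.71404986])}
scene {'fx': 414.17315385491565, 'fy': 414.17315385491565, 'cx': 282.8244526927212, 'cy': 211.69807309651634, 'position': array([1.15815089, 0.20376039, 0.5266065 ]), 'rotation': array([0.26488885, 0.41349536, 0.7433663 , 0.45416079])}
wrist {'fx': 347.70842915292576, 'fy': 347.70842915292576, 'cx': 282.10606101665536, 'cy': 208.10408738711337, 'hand_eye': array([[-6.39011906e-04,  9.59321602e-01,  2.82314815e-01,
         7.15314521e-02],
       [ 9.99999791e-01,  5.85701979e-04,  2.73224099e-04,
         4.85858268e-04],
       [ 9.67574349e-05,  2.82314931e-01, -9.59321776e-01,
        -6.96423331e-02],
       [ 0.00000000e+00,  0.00000000e+00,  0.00000000e+00,
         1.00000000e+00]])}
```

View pics/top0.png

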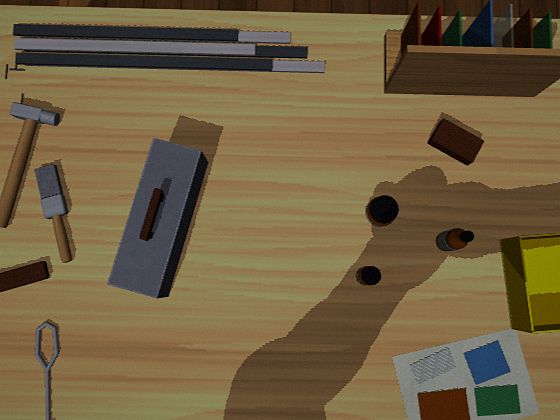

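View pics/scene0.png

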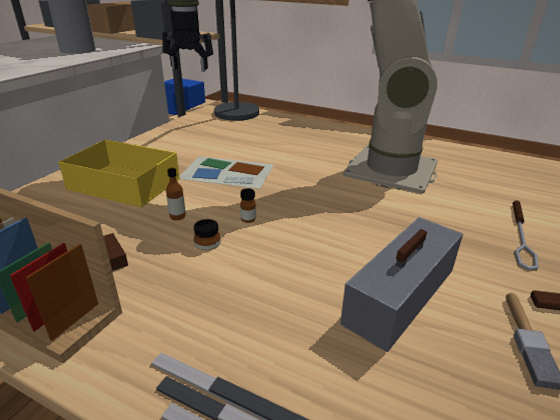

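Run:
```python
from h import *
for n in('top','scene'):
    z=np.load(f'pics/{n}0.npz'); P=pts(n,z['d'],None); np.set_printoptions(precision=3,suppress=True)
    d=z['d']; print(n,(d>0).mean())
    for u,v in ((100,60),(280,210),(280,380),(500,380),(60,380)): print(u,v,P[v,u])
    hh=np.histogram(P[...,2][d>0],np.arange(-.02,.35,.01)); print(hh[0])
```

```text
top 0.9959183673469387
100 60 [0.859 0.296 0.014]
280 210 [ 0.569 -0.068  0.   ]
280 380 [ 0.25  -0.076 -0.   ]
500 380 [ 0.26  -0.484  0.003]
60 380 [ 0.24   0.333 -0.001]
[     0  62970 125673  11370   3989   1582   1560    931   1016   1579
   2293   7147    893   1032   1628    938    830    606    535    424
   1287      1      0      0      0      0      0      0      0      0
      0      0      0      0      0      0]
scene 0.9785076530612244
100 60 [-0.039 -1.187  0.183]
280 210 [ 0.373 -0.186  0.001]
280 380 [0.805 0.033 0.   ]
500 380 [0.656 0.323 0.002]
60 380 [ 0.951 -0.251 -0.   ]
[  899 25138 93302  8411  4735  2902  2922  2707  2738  2875  2341  5976
  1846  2216  2645  2258  1990  1834  1898  2057  5766  1131  1095  1084
  1008   958  1017  1072  1091  1049  1039  1120  1192  1164  1025  1012]
```

The top view shows the cover at about (158,218) with its handle at (152,214). The spare jar is at (370,275), the squat jar at (383,210) and the tall bottle at (455,240).

Run:
```python
from h import *
np.set_printoptions(precision=4,suppress=True)
for n,boxc,boxj in(('top',(90,120,230,310),(345,255,395,300)),('scene',(330,210,480,350),(230,180,265,230))):
    z=np.load(f'pics/{n}0.npz'); P=pts(n,z['d'],None)
    u0,v0,u1,v1=boxc; Q=P[v0:v1,u0:u1].reshape(-1,3)
    r=Q[(Q[:,2]>.08)&(Q[:,2]<.097)]
    (c,s,a)=cv2.minAreaRect(r[:,:2].astype(np.float32)*1000); print(n,'roof',c,s,a,np.median(r[:,2]))
    hb=Q[(Q[:,2]>.112)&(Q[:,2]<.135)]; hh=hb[hb[:,2]>.12]
    print('handle',cv2.minAreaRect(hh[:,:2].astype(np.float32)*1000),np.median(hh[:,2]),len(hh))
    u0,v0,u1,v1=boxj; J=P[v0:v1,u0:u1].reshape(-1,3); J=J[J[:,2]>.068]
    print('jar',cv2.minEnclosingCircle(J[:,:2].astype(np.float32)*1000),np.percentile(J[:,2],[50,99]),J[:,:2].mean(0))
    z=np.load(f'pics/top0.npz');P=pts('top',z['d'],None)
for nm,b in (('squat',(362,190,405,228)),('tall',(430,222,480,258))):
    J=P[b[1]:b[3],b[0]:b[2]].reshape(-1,3);J=J[J[:,2]>.03];print(nm,J.min(0),J.max(0))
print(R.from_quat(get_obs()['ee_rot']).as_matrix())
```

```text
top roof (540.8423461914062, 151.89700317382812) (91.8487777709961, 270.4007568359375) 76.04319763183594 0.09164643369438319
handle ((540.7587890625, 151.373046875), (15.178017616271973, 89.42021942138672), 75.85771179199219) 0.12513610970937422 450
jar ((442.2399597167969, -158.56661987304688), 89.43305969238281) [0.0766 0.9711] [ 0.4465 -0.2262]
scene roof (540.1516723632812, 148.7755889892578) (91.30158996582031, 273.5129699707031) 76.11702728271484 0.09139784650885185
handle ((541.2548217773438, 148.8883819580078), (13.880146980285645, 89.81703186035156), 76.24441528320312) 0.12498501253253136 289
jar ((795.5291748046875, -19.30097198486328), 425.73577880859375) [0.0764 0.5266] [ 0.4929 -0.2062]
squat [ 0.4353 -0.2862  0.0338] [ 0.5962 -0.0694  0.9711]
tall [ 0.4353 -0.4     0.0304] [ 0.5343 -0.0694  0.9711]
[[ 0.9742  0.2258 -0.0003]
 [ 0.2258 -0.9742  0.001 ]
 [-0.0001 -0.001  -1.    ]]
```

```bash
cat > go.py <<'E'
# go.py x y z yaw_deg(of tool x in world): remaining shift in tool-unit axes
import sys
from h import *
def rem(x,y,z,yaw):
    o=get_obs(); M=R.from_quat(o['ee_rot']).as_matrix(); p=np.array(o['position'])
    c,s=np.cos(np.radians(yaw)),np.sin(np.radians(yaw))
    T=np.array([[c,s,0],[s,-c,0],[0,0,-1]])
    np.set_printoptions(precision=3,suppress=True)
    print('t',round(o['clock'],2),'pos',p,'grip',round(float(o['grip_width']),3),'F',np.array(o['ft_force']))
    print('shift units now',M.T@(np.array([x,y,z])-p)/.04,'in final axes',T.T@(np.array([x,y,z])-p)/.04,'turn',R.from_matrix(M.T@T).as_rotvec(degrees=True)/8)
if __name__=='__main__': rem(*map(float,sys.argv[1:5]))
E
python3 - <<'E'
from h import *
np.set_printoptions(precision=4,suppress=True)
for n,boxj in(('top',(345,255,395,300)),('scene',(230,180,265,230))):
    z=np.load(f'pics/{n}0.npz'); P=pts(n,z['d'],None)
    u0,v0,u1,v1=boxj; J=P[v0:v1,u0:u1].reshape(-1,3); J=J[(J[:,2]>.070)&(J[:,2]<.09)]
    print(n,'jar',cv2.minEnclosingCircle(J[:,:2].astype(np.float32)*1000),np.percentile(J[:,2],[50,99]),len(J))
z=np.load(f'pics/top0.npz');P=pts('top',z['d'],None)
for nm,b in (('squat',(362,190,405,228)),('tall',(430,222,480,258))):
    J=P[b[1]:b[3],b[0]:b[2]].reshape(-1,3);J=J[(J[:,2]>.03)&(J[:,2]<.2)];print(nm,J.min(0),J.max(0))
E
python3 go.py .541 .150 .27 -14
```

```text
top jar ((447.0662841796875, -231.10215759277344), 16.762537002563477) [0.0766 0.0798] 284
scene jar ((448.57305908203125, -234.35202026367188), 17.59489631652832) [0.0764 0.0786] 115
squat [ 0.5446 -0.2862  0.0338] [ 0.5962 -0.2351  0.0512]
tall [ 0.4967 -0.4     0.0304] [ 0.5343 -0.3652  0.1287]
t 0.15 pos [ 0.141 -0.609  0.303] grip 0.998 F [-1.165  0.195  0.015]
shift units now [ 14.022 -16.218   0.849] in final axes [  5.112 -20.822   0.833] turn [-0.007  0.002  3.382]
```

```bash
python3 -m crank '0.5 -0.5 0 0 0 0 85;0.8 -0.6 0 0 0 0 85;0.9 -0.6 0 0 0 0 85;0.9 -0.6 0 0 0 0 85;0.9 -0.6 0 0 0 0 85;0.9 -0.6 0 0 0 0 85;0.9 -0.6 0 0 0 0 85;0.9 -0.6 0 0 0 0 85;0.9 -0.6 0 0 0 0 85;0.9 -0.6 0 0 0 0 85' 60; python3 go.py .541 .150 .27 -14
```

```text
clock: 1.15
position: [0.4231, -0.2952, 0.3]
ee_rot: [0.994, 0.107, -0.002, -0.001]
ft_force: [1.1, -0.9, -0.1]
grip_width: 0.994
t 1.15 pos [ 0.423 -0.295  0.3  ] grip 0.994 F [ 1.055 -0.927 -0.111]
shift units now [  5.256 -10.243   0.757] in final axes [  0.168 -11.512   0.75 ] turn [-0.014  0.037  3.288]
```

```bash
python3 -m crank '0.8 -0.9 0 0 0 0.8 85;0.6 -1 0 0 0 0.8 85;0.4 -1 0 0 0 0.8 85;0.2 -1 0 0 0 0.8 85;0 -1 0.1 0 0 0.3 85;0 -1 0.1 0 0 0 85;0 -1 0.1 0 0 0 85;0 -1 0.1 0 0 0 85;0 -1 0.1 0 0 0 85;0 -1 0.1 0 0 0 85' 60; python3 go.py .541 .150 .27 -14
```

```text
clock: 2.15
position: [0.5683, 0.1143, 0.2748]
ee_rot: [0.989, -0.148, -0.002, -0.0]
ft_force: [1.2, -0.6, 0.8]
grip_width: 0.997
t 2.15 pos [0.568 0.114 0.275] grip 0.997 F [ 1.227 -0.55   0.767]
shift units now [-0.913 -0.654  0.124] in final axes [-0.878 -0.7    0.12 ] turn [-0.003  0.032 -0.371]
```

```bash
python3 -m crank '-0.5 -0.4 0 0 0 -0.37 85;-0.4 -0.3 0 0 0 0 85;0 0 0 0 0 0 85;0 0 0 0 0 0 85;0 0 0 0 0 0 85;0 0 0 0 0 0 85;0 0 0 0 0 0 85;0 0 0 0 0 0 85;0 0 0 0 0 0 85;0 0 0 0 0 0 85' 60; python3 go.py .541 .150 .171 -14
python3 - <<'E'
from h import *
p,d,o=snap('wrist','w1'); P=pts('wrist',d,o); Q=P.reshape(-1,3)
m=(Q[:,2]>.118)&(Q[:,2]<.132)&(abs(Q[:,0]-.541)<.09)&(abs(Q[:,1]-.15)<.06); q=Q[m]
print(cv2.minAreaRect(q[:,:2].astype(np.float32)*1000),np.median(q[:,2]),len(q))
E
```

```text
clock: 3.15
position: [0.5401, 0.1539, 0.2732]
ee_rot: [0.993, -0.119, -0.004, -0.001]
ft_force: [-0.1, -0.2, 1.0]
grip_width: 0.994
t 3.15 pos [0.54  0.154 0.273] grip 0.994 F [-0.087 -0.232  1.015]
shift units now [0.063 0.092 2.554] in final axes [0.044 0.09  2.554] turn [-0.005  0.055  0.048]
((540.252685546875, 149.994140625), (13.69734001159668, 89.5829086303711), 76.12416076660156) 0.12442663859038447 2699
```

View pics/w1.png

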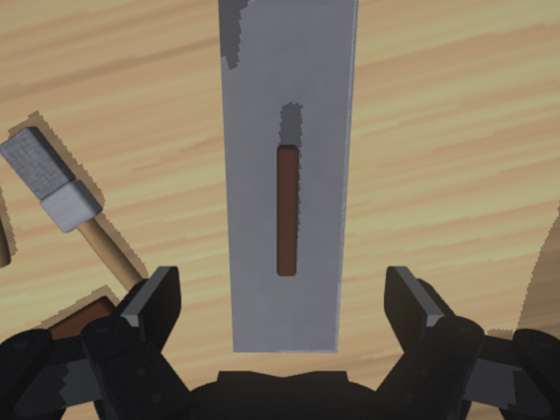

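The wrist view shows the bar at (287,210), between the fingers. The fix is (0.540, 0.150), which agrees with the other views, so I'll descend.

```bash
python3 -m crank '0.02 0.1 0.4 0 0.05 0.05 85;0 0 0.5 0 0 0 85;0 0 0.5 0 0 0 85;0 0 0.5 0 0 0 85;0 0 0.4 0 0 0 85;0 0 0.2 0 0 0 85;0 0 0 0 0 0 85;0 0 0 0 0 0 85;0 0 0 0 0 0 85;0 0 0 0 0 0 85' 60; python3 go.py .540 .150 .171 -14
```

```text
clock: 4.2
position: [0.5415, 0.1507, 0.1726]
ee_rot: [0.993, -0.122, 0.002, -0.001]
ft_force: [0.8, 0.8, 0.1]
grip_width: 0.997
t 4.2 pos [0.541 0.151 0.173] grip 0.997 F [0.806 0.833 0.098]
shift units now [-0.031  0.025  0.041] in final axes [-0.031  0.025  0.041] turn [-0.023 -0.027 -0.002]
```

```bash
python3 -m crank '0 0 0 0 0 0 0;0 0 0 0 0 0 0;0 0 0 0 0 0 0;0 0 0 0 0 0 0;0 0 0 0 0 0 0;0 0 0 0 0 0 0;0 0 0 0 0 0 0;0 0 0 0 0 0 0;0 0 0 0 0 0 0;0 0 0 0 0 0 0' 80; python3 go.py .540 .150 .171 -14
```

```text
clock: 5.2
position: [0.5421, 0.1507, 0.1742]
ee_rot: [0.993, -0.122, 0.003, -0.001]
ft_force: [0.1, -0.5, 0.6]
grip_width: 0.146
t 5.2 pos [0.542 0.151 0.174] grip 0.146 F [ 0.056 -0.451  0.638]
shift units now [-0.047  0.029  0.08 ] in final axes [-0.047  0.029  0.08 ] turn [-0.026 -0.044 -0.004]
```

```bash
python3 -m crank '0 0 -0.2 0 0 0 0;0 0 -0.3 0 0 0 0;0 0 -0.4 0 0 0 0;0 0 -0.4 0 0 0 0;0 0 -0.4 0 0 0 0;0 0 -0.4 0 0 0 0;0 0 -0.4 0 0 0 0;0 0 -0.3 0 0 0 0;0 0 -0.2 0 0 0 0;0 0 0 0 0 0 0' 80; python3 go.py .506 .0145 .290 -14;python3 - <<'E'
from h import *
snap('scene','s1')
E
```

```text
clock: 6.2
position: [0.5398, 0.1508, 0.3038]
ee_rot: [0.993, -0.121, 0.003, -0.001]
ft_force: [-1.1, -0.5, -3.0]
grip_width: 0.144
t 6.2 pos [0.54  0.151 0.304] grip 0.144 F [-1.067 -0.518 -3.025]
shift units now [0.    3.511 0.334] in final axes [0.005 3.509 0.346] turn [-0.025 -0.033  0.007]
```

View pics/s1.png

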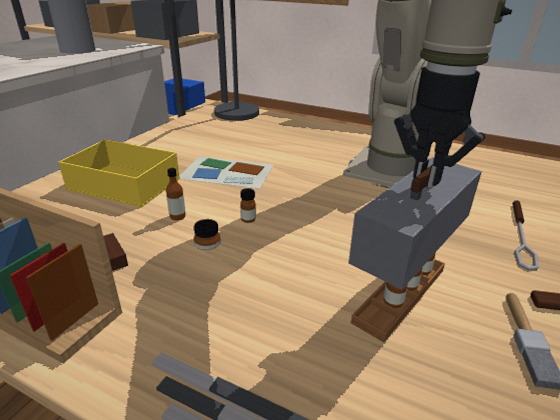

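The cover is lifted clear, with its lower edge around row 270 at the front. The tray sits at about (400,300) and three jars are visible. Next is the sideways move.

```bash
python3 -m crank '0 0.3 0 0 0 0 0;0 0.4 0 0 0 0 0;0 0.5 0 0 0 0 0;0 0.6 0 0 0 0 0;0 0.6 0 0 0 0 0;0 0.5 0 0 0 0 0;0 0.4 0 0 0 0 0;0 0.2 0 0 0 0 0;0 0 0 0 0 0 0;0 0 0 0 0 0 0' 80; python3 go.py .506 .0145 .174 -14
```

```text
clock: 7.25
position: [0.4995, 0.0031, 0.2948]
ee_rot: [0.992, -0.123, -0.004, -0.0]
ft_force: [-0.8, 0.6, -2.9]
grip_width: 0.148
t 7.25 pos [0.499 0.003 0.295] grip 0.148 F [-0.781  0.629 -2.883]
shift units now [ 0.116 -0.318  3.02 ] in final axes [ 0.09  -0.316  3.021] turn [ 0.005  0.063 -0.013]
```

```bash
python3 -m crank '0 -0.2 0.2 0 0.06 0 0;0 0 0.4 0 0 0 0;0 0 0.5 0 0 0 0;0 0 0.5 0 0 0 0;0 0 0.5 0 0 0 0;0 0 0.3 0 0 0 0;0 0 0.2 0 0 0 0;0 0 0 0 0 0 0;0 0 0 0 0 0 0;0 0 0 0 0 0 0' 80; python3 go.py .506 .0145 .174 -14
```

```text
clock: 8.25
position: [0.503, 0.0233, 0.1855]
ee_rot: [0.993, -0.116, 0.002, -0.002]
ft_force: [-0.8, 0.5, -2.3]
grip_width: 0.146
t 8.25 pos [0.503 0.023 0.185] grip 0.146 F [-0.79   0.532 -2.33 ]
shift units now [0.124 0.198 0.286] in final axes [0.127 0.196 0.286] turn [-0.036 -0.024  0.084]
```

```bash
python3 -m crank '0 0 0.1 0 0 0 0;0 0 0.1 0 0 0 0;0 0 0.08 0 0 0 0;0 0 0 0 0 0 0;0 0 0 0 0 0 0;0 0 0 0 0 0 0;0 0 0 0 0 0 0;0 0 0 0 0 0 0;0 0 0 0 0 0 0;0 0 0 0 0 0 0' 80; python3 go.py .506 .0145 .174 -14
```

```text
clock: 9.25
position: [0.5041, 0.0231, 0.1752]
ee_rot: [0.993, -0.117, 0.004, -0.002]
ft_force: [0.1, 0.2, -2.9]
grip_width: 0.151
t 9.25 pos [0.504 0.023 0.175] grip 0.151 F [ 0.118  0.201 -2.898]
shift units now [0.095 0.197 0.029] in final axes [0.098 0.196 0.029] turn [-0.038 -0.049  0.077]
```

Still carrying −2.9 N, so I'll lower it a few millimetres more.

```bash
python3 -m crank '0 0 0.04 0 0 0 0;0 0 0.04 0 0 0 0;0 0 0.03 0 0 0 0;0 0 0 0 0 0 0;0 0 0 0 0 0 0;0 0 0 0 0 0 0;0 0 0 0 0 0 0;0 0 0 0 0 0 0;0 0 0 0 0 0 0;0 0 0 0 0 0 0' 80; python3 go.py .506 .0145 .174 -14
```

```text
clock: 10.25
position: [0.5047, 0.0233, 0.1742]
ee_rot: [0.993, -0.117, 0.004, -0.001]
ft_force: [-0.3, 0.0, -1.4]
grip_width: 0.143
t 10.25 pos [0.505 0.023 0.174] grip 0.143 F [-0.284  0.017 -1.394]
shift units now [0.083 0.207 0.004] in final axes [0.085 0.206 0.004] turn [-0.028 -0.059  0.076]
```

```bash
python3 -m crank '0 0 0.05 0 0 0 0;0 0 0.03 0 0 0 0;0 0 0 0 0 0 0;0 0 0 0 0 0 20;0 0 0 0 0 0 30;0 0 0 0 0 0 50;0 0 0 0 0 0 60;0 0 0 0 0 0 60;0 0 0 0 0 0 60;0 0 0 0 0 0 60' 80; python3 go.py .506 .0145 .174 -14
```

```text
clock: 11.25
position: [0.5054, 0.0236, 0.1745]
ee_rot: [0.993, -0.117, 0.005, -0.001]
ft_force: [0.4, 0.2, 0.1]
grip_width: 0.701
t 11.25 pos [0.505 0.024 0.175] grip 0.701 F [0.391 0.175 0.1  ]
shift units now [0.067 0.217 0.013] in final axes [0.07  0.216 0.013] turn [-0.019 -0.071  0.074]
```

```bash
python3 -m crank '0 0 -0.3 0 0 0 60;0 0 -0.5 0 0 0 60;0 0 -0.7 0 0 0 60;0 0 -0.7 0 0 0 70;0 0 -0.7 0 0 0 70;0 0 -0.5 0 0 0 70;0 0.5 0 0 0 0 70;0 0.9 0 0 0 0 70;0 1 0 0 0 0 70;0 1 0 0 0 0 70' 60;python3 go.py .448 -.2325 .2 -14
python3 - <<'E'
from h import *
snap('top','t2');snap('scene','s2')
E
```

```text
clock: 12.25
position: [0.4728, -0.105, 0.3251]
ee_rot: [0.994, -0.109, 0.009, -0.002]
ft_force: [-0.1, -0.3, 0.1]
grip_width: 0.817
t 12.25 pos [ 0.473 -0.105  0.325] grip 0.817 F [-0.068 -0.288  0.065]
shift units now [0.035 3.265 3.108] in final axes [0.17  3.243 3.126] turn [-0.045 -0.121  0.181]
```

View pics/t2.png

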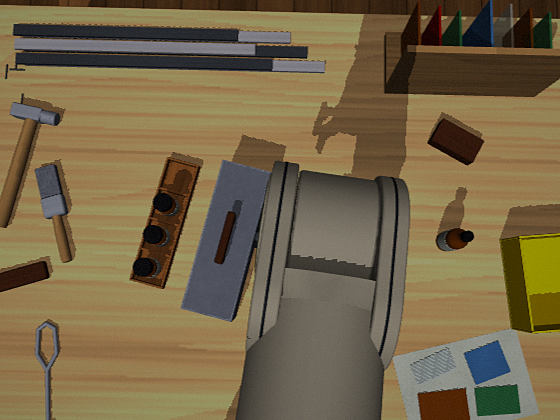

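View pics/s2.png

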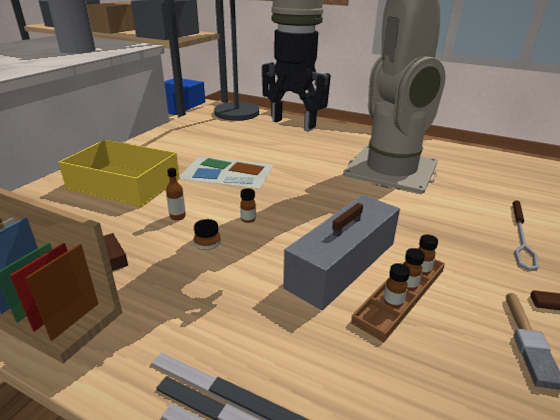

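The cover stands flat beside the tray, with its handle at (226,237) in the top view. The empty pocket is the far-x end of the tray, at about (180,178). The tray's pose comes next.

Run:
```python
from h import *
np.set_printoptions(precision=4,suppress=True)
for n,b in(('top',(110,140,215,300)),('scene',(340,220,450,340))):
    z=np.load(f'pics/{n}2.npz' if 0 else f'pics/{n[0]}2.npz'); P=pts(n,z['d'],None); d=z['d']
    M=np.zeros(d.shape,bool); M[b[1]:b[3],b[0]:b[2]]=1
    Q=P[M&(d>0)]
    a=np.array([.970,-.242]); c=np.array([.242,.970]); rel=(Q[:,:2]-[.5403,.150]); s=rel@a; t=rel@c
    m=(abs(t)<.06)&(abs(s)<.16)
    rim=Q[m&(Q[:,2]>.012)&(Q[:,2]<.026)]
    print(n,'rim',cv2.minAreaRect(rim[:,:2].astype(np.float32)*1000))
    m3=m&(Q[:,2]>.075)&(Q[:,2]<.09)
    for s0 in(-90,-30,30,90):
        k=m3&(abs(s*1000-s0)<28)
        if k.sum()>20: print(s0,k.sum(),cv2.minEnclosingCircle(Q[k][:,:2].astype(np.float32)*1000))
    k=m&(abs(s-.09)<.02)&(abs(t)<.02); print('pocket z',np.median(Q[k][:,2]),k.sum())
    cov=P.reshape(-1,3); k=(cov[:,2]>.12)&(cov[:,2]<.13)&(abs(cov[:,0]-.505)<.08)&(abs(cov[:,1]-.023)<.05)
    print('handle',cv2.minAreaRect(cov[k][:,:2].astype(np.float32)*1000),np.median(cov[k][:,2]))
```

```text
top rim ((539.5173950195312, 150.77902221679688), (65.20419311523438, 244.12977600097656), 76.17174530029297)
-90 285 ((452.59381103515625, 172.9814910888672), 17.176464080810547)
-30 282 ((510.5882873535156, 158.1717987060547), 16.73257064819336)
30 272 ((568.8768920898438, 143.66769409179688), 17.07122802734375)
pocket z 0.004620992423029435 416
handle ((503.99432373046875, 24.62448501586914), (14.198136329650879, 89.8235855102539), 76.80699157714844) 0.12527856107908963
scene rim ((540.1744384765625, 147.84201049804688), (65.00387573242188, 245.7299346923828), 76.29966735839844)
-90 172 ((451.6903381347656, 169.0113525390625), 17.548677444458008)
-30 197 ((510.6069641113281, 155.79542541503906), 17.69679069519043)
30 232 ((568.2847290039062, 140.8767547607422), 17.85860252380371)
pocket z 0.004545520858877938 328
handle ((504.75408935546875, 22.259126663208008), (15.542994499206543, 91.26326751708984), 77.37117004394531) 0.12508001442794336
```

```bash
python3 -m crank '0.1 0.5 0 0 -0.12 0.18 75;0 0.6 0 0 0 0 75;0 0.6 0 0 0 0 75;0 0.6 0.3 0 0 0 75;0 0.4 0.4 0 0 0 75;0 0.2 0.5 0 0 0 75;0 0 0.3 0 0 0 75;0 0 0 0 0 0 75;0 0 0 0 0 0 75;0 0 0 0 0 0 75' 60; python3 go.py .448 -.2325 .2 -14
python3 - <<'E'
from h import *
p,d,o=snap('wrist','w3'); P=pts('wrist',d,o); Q=P.reshape(-1,3)
m=(Q[:,2]>.07)&(Q[:,2]<.085)&(np.hypot(Q[:,0]-.448,Q[:,1]+.2325)<.04); q=Q[m]
print(cv2.minEnclosingCircle(q[:,:2].astype(np.float32)*1000),np.median(q[:,2]),len(q))
E
```

```text
clock: 13.35
position: [0.4487, -0.2251, 0.2702]
ee_rot: [0.992, -0.126, 0.003, -0.002]
ft_force: [0.2, -0.1, -0.1]
grip_width: 0.876
t 13.35 pos [ 0.449 -0.225  0.27 ] grip 0.876 F [ 0.162 -0.129 -0.138]
shift units now [0.021 0.194 1.755] in final axes [0.028 0.185 1.756] turn [-0.038 -0.036 -0.062]
((446.394287109375, -232.80580139160156), 16.678550720214844) 0.075664843390666 1346
```

View pics/w3.png

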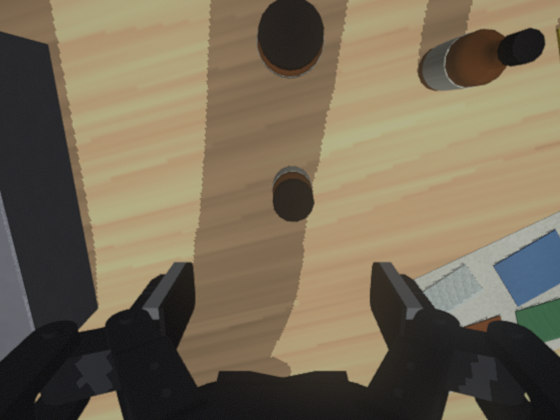

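The wrist view shows the jar's cap at (293,197), with the squat jar and the bottle clear of the fingers. The fix is (0.447, −0.2325), the same as before.

```bash
python3 -m crank '0 0.2 0.4 -0.03 -0.03 -0.06 75;0 0 0.5 0 0 0 75;0 0 0.5 0 0 0 75;0 0 0.5 0 0 0 75;0 0 0.5 0 0 0 75;0 0 0.5 0 0 0 75;0 0 0.3 0 0 0 75;0 0 0 0 0 0 75;0 0 0 0 0 0 75;0 0 0 0 0 0 75' 60; python3 go.py .447 -.2325 .098 -14
```

```text
clock: 14.4
position: [0.4477, -0.2349, 0.1365]
ee_rot: [0.993, -0.119, 0.002, 0.001]
ft_force: [-0.3, 0.0, -0.3]
grip_width: 0.878
t 14.4 pos [ 0.448 -0.235  0.136] grip 0.878 F [-0.264  0.015 -0.274]
shift units now [-0.035 -0.057  0.961] in final axes [-0.031 -0.055  0.962] turn [ 0.015 -0.031  0.037]
```

```bash
python3 -m crank '-0.03 -0.05 0.3 0 -0.03 0 75;0 0 0.3 0 0 0 75;0 0 0.3 0 0 0 75;0 0 0.1 0 0 0 75;0 0 0 0 0 0 0;0 0 0 0 0 0 0;0 0 0 0 0 0 0;0 0 0 0 0 0 0;0 0 0 0 0 0 0;0 0 0 0 0 0 0' 40; python3 go.py .447 -.2325 .098 -14
```

```text
clock: 15.4
position: [0.4481, -0.2332, 0.095]
ee_rot: [0.993, -0.119, 0.001, 0.002]
ft_force: [0.4, -0.2, -1.3]
grip_width: 0.406
t 15.4 pos [ 0.448 -0.233  0.095] grip 0.406 F [ 0.437 -0.235 -1.317]
shift units now [-0.031 -0.01  -0.076] in final axes [-0.031 -0.01  -0.075] turn [ 0.023 -0.023  0.038]
```

```bash
python3 -m crank '0 0 0 0 0 0 0;0 0 0 0 0 0 0;0 0 0 0 0 0 0;0 0 -0.2 0 0 0 0;0 0 -0.4 0 0 0 0;0 0 -0.5 0 0 0 0;0 0 -0.6 0 0 0 0;0 0 -0.6 0 0 0 0;0 0 -0.6 0 0 0 0;0 0 -0.5 0 0 0 0' 40; python3 go.py .6274 .1278 .25 -14
```

```text
clock: 16.4
position: [0.4462, -0.2315, 0.2364]
ee_rot: [0.993, -0.119, -0.001, 0.001]
ft_force: [0.2, 0.4, -0.5]
grip_width: 0.405
t 16.4 pos [ 0.446 -0.231  0.236] grip 0.405 F [ 0.163  0.382 -0.456]
shift units now [ 2.284 -9.797 -0.356] in final axes [ 2.222 -9.811 -0.339] turn [0.01  0.011 0.045]
```

```bash
python3 -m crank '0.2 -0.3 -0.5 0 0 0 0;0.2 -0.5 -0.5 0 0 0 0;0.2 -0.7 -0.2 0 0 0 0;0.3 -0.8 0 0 0 0 0;0.3 -0.8 0 0 0 0 0;0.3 -0.8 0 0 0 0 0;0.3 -0.8 0 0 0 0 0;0.3 -0.8 0 0 0 0 0;0.2 -0.6 0 0 0 0 0;0 -0.4 0 0 0 0 0' 40; python3 go.py .6274 .1278 .25 -14
python3 - <<'E'
from h import *
snap('scene','s4')
E
```

```text
clock: 17.4
position: [0.6021, 0.0047, 0.2967]
ee_rot: [0.992, -0.123, 0.004, 0.003]
ft_force: [0.1, -0.2, -0.4]
grip_width: 0.405
t 17.4 pos [0.602 0.005 0.297] grip 0.405 F [ 0.099 -0.171 -0.401]
shift units now [-0.148 -3.144  1.153] in final axes [-0.132 -3.14   1.167] turn [ 0.029 -0.066 -0.012]
```

View pics/s4.png

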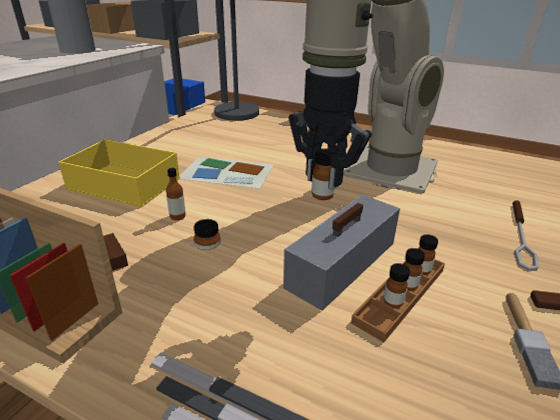

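The jar is held upright at (322,178) in the scene view. Moving over the pocket.

```bash
python3 -m crank '-0.1 -0.4 0 0 -0.06 0 0;0 -0.5 0 0 0 0 0;0 -0.6 0 0 0 0 0;0 -0.6 0 0 0 0 0;0 -0.4 0 0 0 0 0;0 -0.3 0 0 0 0 0;0 -0.1 0 0 0 0 0;0 0 0 0 0 0 0;0 0 0 0 0 0 0;0 0 0 0 0 0 0' 40; python3 go.py .6274 .1278 .2 -14
```

```text
clock: 18.45
position: [0.6261, 0.123, 0.2993]
ee_rot: [0.993, -0.122, 0.0, 0.002]
ft_force: [1.4, -1.3, -1.4]
grip_width: 0.404
t 18.45 pos [0.626 0.123 0.299] grip 0.404 F [ 1.376 -1.253 -1.38 ]
shift units now [ 0.    -0.135  2.481] in final axes [ 0.002 -0.124  2.482] turn [ 0.032 -0.004 -0.003]
```

```bash
python3 -m crank '0 -0.12 0.3 0.03 0 0 0;0 0 0.5 0 0 0 0;0 0 0.6 0 0 0 0;0 0 0.6 0 0 0 0;0 0 0.6 0 0 0 0;0 0 0.5 0 0 0 0;0 0 0.3 0 0 0 0;0 0 0.1 0 0 0 0;0 0 0 0 0 0 0;0 0 0 0 0 0 0' 40; python3 go.py .6274 .1278 .102 -14
python3 - <<'E'
from h import *
p,d,o=snap('scene','s5'); snap('wrist','w5')
E
```

```text
clock: 19.45
position: [0.6272, 0.1242, 0.1497]
ee_rot: [0.992, -0.125, 0.0, 0.0]
ft_force: [1.0, -1.2, -1.6]
grip_width: 0.404
t 19.45 pos [0.627 0.124 0.15 ] grip 0.404 F [ 1.015 -1.215 -1.565]
shift units now [-0.019 -0.089  1.194] in final axes [-0.018 -0.089  1.194] turn [ 0.001 -0.004 -0.047]
```

View pics/s5.png

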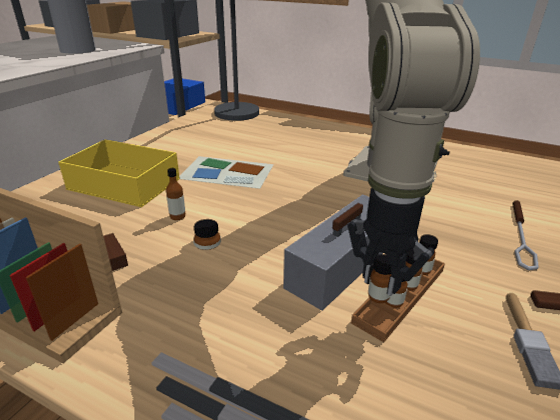

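View pics/w5.png

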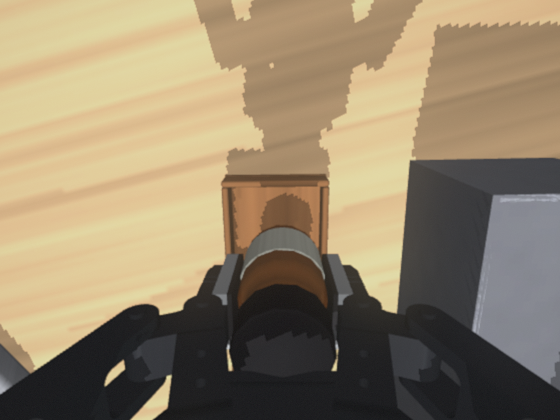

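In the wrist view the jar (column 282) sits over the pocket (columns 228–325), slightly off towards −y. I'll correct that and lower.

```bash
python3 -m crank '0 -0.09 0 0 0 0 0;0 -0.02 0.2 0 0 0 0;0 0 0.3 0 0 0 0;0 0 0.3 0 0 0 0;0 0 0.2 0 0 0 0;0 0 0.1 0 0 0 0;0 0 0 0 0 0 0;0 0 0 0 0 0 0;0 0 0 0 0 0 0;0 0 0 0 0 0 0' 40; python3 go.py .6274 .1278 .100 -14
```

```text
clock: 20.55
position: [0.6293, 0.1291, 0.1033]
ee_rot: [0.992, -0.125, 0.001, -0.0]
ft_force: [0.2, 0.6, -0.8]
grip_width: 0.403
t 20.55 pos [0.629 0.129 0.103] grip 0.403 F [ 0.193  0.629 -0.782]
shift units now [-0.038  0.044  0.083] in final axes [-0.038  0.044  0.084] turn [-0.007 -0.021 -0.047]
```

```bash
python3 -m crank '-0.03 0.03 0.04 0 0 0 0;0 0 0.04 0 0 0 0;0 0 0.04 0 0 0 0;0 0 0 0 0 0 0;0 0 0 0 0 0 0;0 0 0 0 0 0 0;0 0 0 0 0 0 0;0 0 0 0 0 0 0;0 0 0 0 0 0 0;0 0 0 0 0 0 0' 40; python3 go.py .6274 .1278 .100 -14
```

```text
clock: 21.55
position: [0.6282, 0.1282, 0.0991]
ee_rot: [0.992, -0.125, 0.002, -0.0]
ft_force: [0.6, 0.1, -1.5]
grip_width: 0.406
t 21.55 pos [0.628 0.128 0.099] grip 0.406 F [ 0.624  0.132 -1.479]
shift units now [-0.016  0.015 -0.023] in final axes [-0.016  0.015 -0.023] turn [-0.01  -0.031 -0.048]
```

```bash
python3 -m crank '0 0 0.03 0 0 0 0;0 0 0.03 0 0 0 0;0 0 0 0 0 0 0;0 0 0 0 0 0 0;0 0 0 0 0 0 0;0 0 0 0 0 0 0;0 0 0 0 0 0 0;0 0 0 0 0 0 0;0 0 0 0 0 0 0;0 0 0 0 0 0 0' 40; python3 go.py .6274 .1278 .100 -14
```

```text
clock: 22.55
position: [0.6287, 0.1284, 0.0985]
ee_rot: [0.992, -0.125, 0.003, -0.0]
ft_force: [0.0, -0.8, -0.0]
grip_width: 0.402
t 22.55 pos [0.629 0.128 0.099] grip 0.402 F [ 0.008 -0.814 -0.027]
shift units now [-0.029  0.022 -0.037] in final axes [-0.029  0.022 -0.037] turn [-0.01  -0.041 -0.049]
```

Seated, since the load is now zero. I'll open gradually and then retreat straight up.

```bash
python3 -m crank '0 0 0 0 0 0 42;0 0 0 0 0 0 48;0 0 0 0 0 0 55;0 0 0 0 0 0 60;0 0 0 0 0 0 60;0 0 0 0 0 0 60;0 0 -0.2 0 0 0 60;0 0 -0.4 0 0 0 60;0 0 -0.6 0 0 0 60;0 0 -0.7 0 0 0 60' 40; python3 go.py .6274 .1278 .100 -14
```

```text
clock: 23.55
position: [0.6267, 0.1281, 0.176]
ee_rot: [0.992, -0.125, 0.0, 0.0]
ft_force: [0.2, -0.2, -0.2]
grip_width: 0.7
t 23.55 pos [0.627 0.128 0.176] grip 0.7 F [ 0.225 -0.186 -0.203]
shift units now [0.017 0.002 1.899] in final axes [0.019 0.003 1.899] turn [ 0.004 -0.004 -0.045]
```

```bash
python3 -m crank '0 0 -0.7 0 0 0 60;0 0 -0.7 0 0 0 60;0 0 -0.7 0 0 0 60;0 0 -0.7 0 0 0 60;0 0 -0.4 0 0 0 60;0 1 0 0 0 0 60;0 1 0 0 0 0 60;0 1 0 0 0 0 60;0 1 0 0 0 0 60;0 1 0 0 0 0 60' 40
python3 -m crank '0 1 0 0 0 0 60;0 1 0 0 0 0 60;0 1 0 0 0 0 60;0 1 0 0 0 0 60;0 0.5 0 0 0 0 60;0 0 0 0 0 0 60;0 0 0 0 0 0 60;0 0 0 0 0 0 60;0 0 0 0 0 0 60;0 0 0 0 0 0 60' 40
python3 - <<'E'
from h import *
np.set_printoptions(precision=4,suppress=True)
for n in('top','scene'):
    p,d,o=snap(n,n+'9'); Q=pts(n,d,o).reshape(-1,3)
    k=(Q[:,2]>.074)&(Q[:,2]<.09)&(np.hypot(Q[:,0]-.6274,Q[:,1]-.1278)<.028)
    print(n,cv2.minEnclosingCircle(Q[k][:,:2].astype(np.float32)*1000),np.median(Q[k][:,2]),k.sum())
    k=(Q[:,2]>.117)&(Q[:,2]<.135)&(abs(Q[:,0]-.505)<.08)&(abs(Q[:,1]-.023)<.05)
    print('handle',cv2.minAreaRect(Q[k][:,:2].astype(np.float32)*1000),np.median(Q[k][:,2]))
    k=(Q[:,2]>.085)&(Q[:,2]<.097)&(abs(Q[:,0]-.505)<.15)&(abs(Q[:,1]-.023)<.08)
    A=np.c_[Q[k][:,:2],np.ones(k.sum())]; print('roof slope',np.linalg.lstsq(A,Q[k][:,2],rcond=None)[0][:2])
E
```

```text
clock: 24.55
position: [0.576, -0.0612, 0.3301]
ee_rot: [0.993, -0.117, 0.011, -0.004]
ft_force: [1.0, 0.1, 0.1]
grip_width: 0.701
clock: 25.55
position: [0.5299, -0.2437, 0.3409]
ee_rot: [0.993, -0.117, 0.017, -0.002]
ft_force: [1.4, -1.5, 0.3]
grip_width: 0.7
top ((628.0546875, 129.57412719726562), 16.848167419433594) 0.0806634165193027 276
handle ((504.0436096191406, 24.538196563720703), (14.918996810913086, 89.95484924316406), 76.70930480957031) 0.12529672276182957
roof slope [-0.0001  0.0009]
scene ((627.7762451171875, 127.4632568359375), 17.902069091796875) 0.08022524690641666 274
handle ((504.4271545410156, 21.821989059448242), (14.65383529663086, 91.27234649658203), 76.64786529541016) 0.12473677037092723
roof slope [-0.0047 -0.0099]
```

View pics/scene9.png

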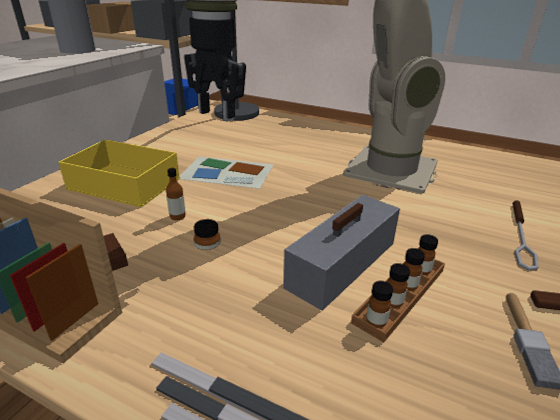

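View pics/top9.png

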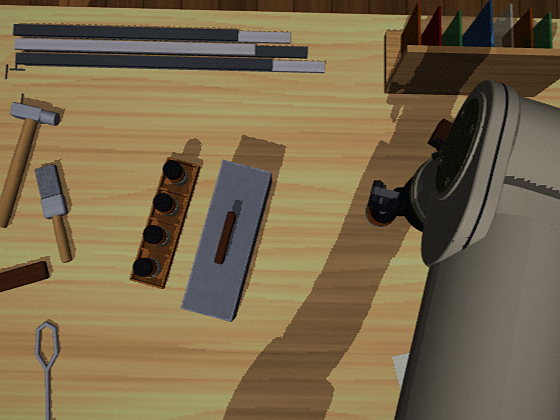

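The fourth jar stands upright in its pocket, at (174,170) in the top view and (380,305) in the scene view. The cover lies flat beside the tray with its handle at (226,237), and the arm is clear of everything.

```bash
python3 -c "
from workcell import hand_in; print(hand_in())"
```

```text
the job is handed in; nothing more can be done
None
```

I moved the cover off the tray and put the spare jar in the empty pocket, then handed the job in at about 26 s of the 56 s allowed. `hand_in()` gives no verdict.

My last checks, from the top and scene cameras:
- **Cover:** it stands flat, open side down, about 132 mm aside of the tray's centre. The top of its bar is at 0.125 m, so the handle centre is at about 0.115 m. The roof tilts less than 0.7 degrees.
- **Spare jar:** it is within about 2 mm of the pocket's centre horizontally. Its top is at 0.080 m, the same as the other three jars, and it looks upright in both views; I did not measure its tilt.
- **Robot:** the gripper was empty and well clear when I handed in. The squat jar and the tall bottle were left alone, and the force readings between moves stayed under about 4 N.

No check failed. The two cameras disagreed by 2–3 mm in y, within the stated calibration error or just past it, and I used the mean or the wrist camera's reading.

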